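# Hold a spring clip open over a job card on the rail

### The arm

A 6-joint arm with a two-finger parallel gripper is mounted at the origin on the work surface. World frame = base frame: x ahead of the robot, y to its left, z up, the work surface at z = 0. Lengths are in mm, angles in rad, forces in N, time in s.
With the tool pointing down it reaches from about 300 to 775 mm from the base axis. Payload 14.6 kg.
Tool frame: the origin (TCP) lies between the finger pads, 19 mm behind the fingertips; this is the grasp point; z points along the fingers, y is the direction in which the jaws open and shut (so a half turn about z gives the same grasp; the last joint's range is limited). The gripper opens to 94 mm and grips with 3 to 60 N. Pads are 16 mm wide; open, the fingers measure 119 mm over their backs; the gripper's body (75 mm by 177 mm) begins 78 mm behind the grasp point.
Start: joints at [1.152, 0.3, 1.521, -0, 1.321, -0.067], TCP at [189.52, 516.306, 224.246] pointing down, gripper open.
Joint ranges: [-3.03, 3.03], [-0.79, 2.21], [0.23, 2.52], [-1.04, 4.18], [0, 3.07], [-2.55, 2.55]. Speed limits (rad/s): [2.22, 2.22, 2.57, 3.14, 3.14, 3.14].

### API

Orientations are given as [roll, pitch, yaw] about the fixed x, y, z axes, in that order (R = Rz(yaw) Ry(pitch) Rx(roll)).
In Python, from cell import read_state, camera, camera_info, sign_off gives the robot as it stands.
- The arm moves only by the tool drive_tool, never from a script. Its argument "motion" is one flat list of numbers, 4 for each row, row after row: the shift along the tool's x, y, z in mm, then the turn about the tool's z in rad. A call has 1 to 8 rows; each row shifts and turns the pose as measured when the row begins, along the tool's axes as they then stand; what a row does not reach is not made up. A row lasts 1/12 s, in which the tool goes at most 41.7 mm and 7.16 degrees, less where a joint would pass 70% of its speed; a pose out of reach is approached as far as the arm can. A call is refused whole if a number of a shift passes 41.7 or a number of a turn 0.125, either way. A call with a gripper value outside its range is refused whole. "jaw" is the closure, from 0 (fully open) to 1 (shut), set as the call begins (left out, the last holds). The fingers move at their own pace and stop on an object; "grip_force" is the grip in N (left out, the last holds). Time passes only in rows, so rows that do not move let the fingers close. It gives the time, the measured TCP pose, the force and the opening at its end, in the units of the state.
- read_state(): the state, without advancing time (a new reading comes with each control period).
- camera(name): name is "scene" or "top"; returns the picture (480x640x3 uint8, red, green, blue); there is no depth.
- camera_info(name): a dict with "fovy" (degrees; the focal length in pixels is half the picture's height over the tangent of half this angle, whatever the lens; pixels are square), "cx", "cy" (the principal point, pixels), "camera_from_world" (4x4, takes a point from world to camera coordinates). Camera axes: x right, y up, looking along -z (the intrinsics and any distortion apply to the point x, -y, -z); pixel columns grow to the right and rows downward; lengths in mm; the calibration is good to about 2 mm. A picture is of the moment at which its call begins. camera_info takes no time and is no camera call.
- sign_off(): hands the job in, once; it reports no verdict.
The state is a dict: "clock": time; "joints": joint angles; "qd": joint speeds; "effort": joint torques, N m; "eef_pos": TCP position; "eef_rot": TCP orientation; "wrist_force": force on the tool from outside, world axes, zero at the start; "moment": the same for the moment, N m; "finger_gap": finger opening in mm.
Only numpy, scipy, OpenCV 4.12 (cv2) and the standard library are available. Lean on these libraries where they do the work, as an engineer would, in place of code of your own. Each camera call takes 0.05 s, during which the arm holds its last target. There are 200 camera calls.

### The job

Pick up the wooden card holder and set it down astride the wooden rail, seated all the way down with its whole length on the rail, and let go of it. Then squeeze open the larger of the two black spring clips, take it off its batten and hold it wide open astride the middle of the card's top edge, a jaw well down on each side and clear of the card, so that I can slip a drawing in. Finish while still squeezing and holding the clip there, and leave the other things on the bench where they are.

Things in the scene. Friction and masses are not known exactly. Their poses are not given: they have to be found in the camera images.
- holder: wooden saddle carrying an upright card, about 220 g, standing on the bench. An inverted U 120 mm long (y), 46 wide (x): legs 9 mm thick, 38 mm deep, a 28 mm channel between them open at both ends; the bridge over it has its top 50 mm up. Origin: middle, at the underside of the legs; z up; symmetric
- card_top (a point): middle of the top edge of the holder's white card: a stiff upright plate 9 mm thick (x), 110 mm wide (y), 65 mm tall (50 to 115 mm above the holder's origin, over its middle). Grip the holder by it from above. Axes as the holder's
- rail: fixed low wooden rail: a level bar 300 mm long (y), 20 thick (x), 30 deep, flat top 100 mm above the bench, on posts of the same thickness at its ends; feet 80 mm wide (x), 12 high. Origin on the bench below its middle. A holder seated on it has its origin 62 mm above the rail's origin, its y along the bar
- rail_top (a point): middle of the bar's top face, axes as the rail's
- clip_rack: fixed upright batten 9 mm thick (x), 200 mm long (y), top 66 mm above the bench, on a 70 x 220 x 12 mm base; both clips are clamped upright on its top edge, about 100 mm apart. Origin on the bench below its middle
- clip: the larger black spring clip, 24 mm wide (y), 60 g, upright on the batten, handles up, jaws down. Works like a clothes peg: squeezing the handles together along x spreads the jaws. Origin: centre of its 11 mm cross pin, 20 mm above the batten's edge; y along the pin, z up. Jaw tips 40 mm below the pin (37 wide open), rubber pads on their lowest 10 mm
- clip_grip (a point): middle of the larger clip's handles, 27 mm above its pin: put the TCP here. Handles reach from 5 to about 48 mm above the pin; at the start they splay to about 55 mm over their outsides at the top; fully squeezed they stand parallel, 28 mm over their outsides, against a stop, with the jaw pads about 26 mm apart
- clip_a (a joint): opening of each lever of the larger clip, rad: 0 clamped on 9 mm, 0.29 fully open, -0.11 shut; both levers move alike. The spring takes about 4 N a finger at the handle tops to start opening, 8 to 14 N to open fully; grip with about 20 N
- small_clip: the smaller black spring clip, 55 mm tall, same shape as the large one, clamped on the same batten; leave it; origin at its pin
- filler_jar: round jar 52 mm across, 65 mm tall, standing between the holder's and the clip rack's places; origin under its centre
- hammer: hammer lying beyond the rail; origin under its middle
- sanding_block: cork block 65 x 110 x 30 mm lying beyond the rail; origin under its centre
- glue_bottle: bottle 60 mm across, 150 mm tall, to the left of the rail; origin under its centre
- offcut: wooden offcut 45 x 150 x 22 mm lying far to the left; origin under its centre
- tape_measure: grey tape measure 70 x 40 x 62 mm standing far to the right; origin under its centre
There are look-alikes about, which are no part of the job. What is shaped like the clip but green or orange is not meant.

How it is judged:
By the outcome, as a careful person would: the job done as asked, in the order asked, and still so for the second after the job is handed in, while the arm keeps its last pose, push and grip.
It also fails if it takes over 59 s, if anything falls off the work surface, if the arm or the gripper's body presses on something with over 40 N, if the wrist force passes 120 N, or if a joint passes its speed limit or range.

## Working session

There is one attempt and no reset: what is moved stays moved. The work goes in short steps, Python scripts to look and compute and a tool call to move; the robot and the scene stay as the last step left them, time stands still between calls to the robot, and variables do not carry over. Pictures are saved under pics/ and viewed, on a budget of 10 in all, crops included, one or two more only if the job needs it, and the job is handed in when it is done.

Besides the shell and the picture viewer there is one more tool, called after ">>>" as name(argument=value, ...) on one line, values as JSON. drive_tool: Moves the arm, as the interface text tells. Its arguments: {"type":"object","properties":{"motion":{"type":"array","items":{"type":"number"}},"jaw":{"type":"number"},"grip_force":{"type":"number"}},"required":["motion"]}

```bash
mkdir -p pics; ls
python3 - <<'E'
from cell import *
import cv2
print(read_state())
for n in("scene","top"):
    i=camera_info(n);print(n,i)
    cv2.imwrite(f"pics/{n}0.png",camera(n)[:,:,::-1])
E
```

```text
pics
{'clock': 0.0, 'joints': array([ 1.15241616e+00,  3.00430446e-01,  1.52159958e+00, -9.81545280e-06,
        1.32073267e+00, -6.65842642e-02]), 'qd': array([-0.00084278, -0.00138735,  0.00050094, -0.00027833, -0.00064383,
        0.00077468]), 'effort': array([-5.75506929e-04, -5.31810665e+01, -3.52729046e+01,  7.08401855e-02,
        2.43904372e-02, -1.34328266e-04]), 'eef_pos': array([189.41345394, 516.08095759, 223.70080536]), 'eef_rot': array([-3.14042458e+00, -6.83622725e-05,  2.78979915e+00]), 'wrist_force': array([-0.51048327, -0.2355799 , -0.5273203 ]), 'moment': array([ 0.01633352, -0.02496233, -0.03477504]), 'finger_gap': 93.76132201771134}
scene {'fovy': 45.78818727664432, 'cx': 322.6898114391512, 'cy': 240.72555940416706, 'camera_from_world': array([[ 7.84124292e-01,  6.20459528e-01,  1.33816703e-02,
        -4.31660193e+02],
       [-5.33406863e-01,  6.62774059e-01,  5.25554627e-01,
         2.61859470e+02],
       [ 3.17216352e-01, -4.19238024e-01,  8.50654610e-01,
        -1.68908774e+03],
       [ 0.00000000e+00,  0.00000000e+00,  0.00000000e+00,
         1.00000000e+00]])}
top {'fovy': 45.88882390890107, 'cx': 318.5430942923023, 'cy': 239.81140852683163, 'camera_from_world': array([[-3.05045458e-02, -9.99437464e-01, -1.39365748e-02,
         2.47616913e+01],
       [ 9.82537019e-01, -3.25433213e-02,  1.83199176e-01,
        -5.52342524e+02],
       [-1.83549662e-01, -8.10479303e-03,  9.82977026e-01,
        -1.37784985e+03],
       [ 0.00000000e+00,  0.00000000e+00,  0.00000000e+00,
         1.00000000e+00]])}
```

View pics/top0.png

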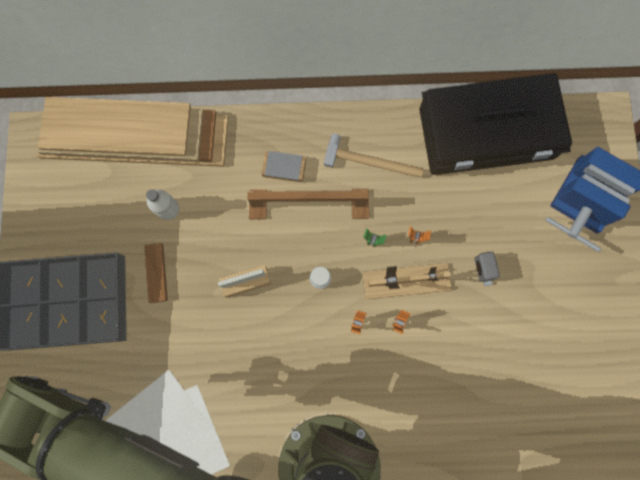

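View pics/scene0.png

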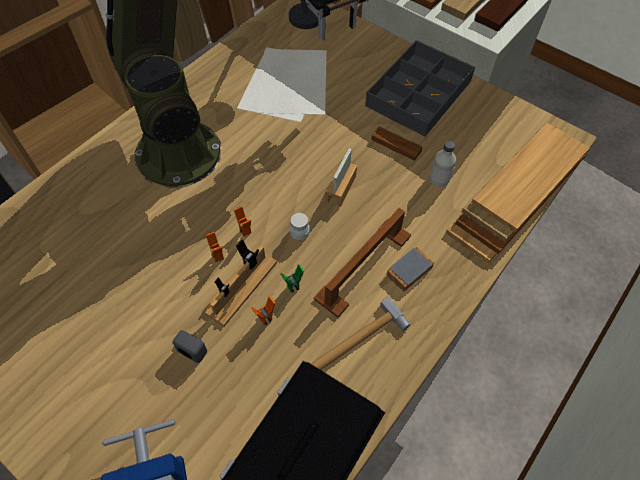

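```bash
cat > h.py <<'E'
import numpy as np, cv2
from cell import *
def cam(n):
    i=camera_info(n);f=240/np.tan(np.radians(i["fovy"])/2);return f,i["cx"],i["cy"],np.array(i["camera_from_world"])
def ray(n,u,v):
    f,cx,cy,T=cam(n);d=T[:3,:3].T@np.array([(u-cx)/f,-(v-cy)/f,-1]);return -T[:3,:3].T@T[:3,3],d
def onz(n,u,v,z):
    o,d=ray(n,u,v);return o+d*(z-o[2])/d[2]
def proj(n,p):
    f,cx,cy,T=cam(n);c=T[:3,:3]@np.array(p,float)+T[:3,3];return np.array([cx+f*c[0]/-c[2],cy-f*c[1]/-c[2]])
def tri(u1,u2): # scene px, top px -> point, miss
    A=[];o1,d1=ray("scene",*u1);o2,d2=ray("top",*u2)
    s=np.linalg.lstsq(np.c_[d1,-d2],o2-o1,rcond=None)[0];a=o1+s[0]*d1;b=o2+s[1]*d2
    return (a+b)/2,np.linalg.norm(a-b)
E
python3 - <<'E'
import cv2
t=cv2.imread("pics/top0.png");s=cv2.imread("pics/scene0.png")
cv2.imwrite("pics/ct.png",cv2.resize(t[180:310,210:460],None,fx=3.2,fy=3.2,interpolation=cv2.INTER_CUBIC))
cv2.imwrite("pics/cs.png",cv2.resize(s[140:330,200:420],None,fx=3.1,fy=3.1,interpolation=cv2.INTER_CUBIC))
E
```

```text
(no output)
```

View pics/ct.png

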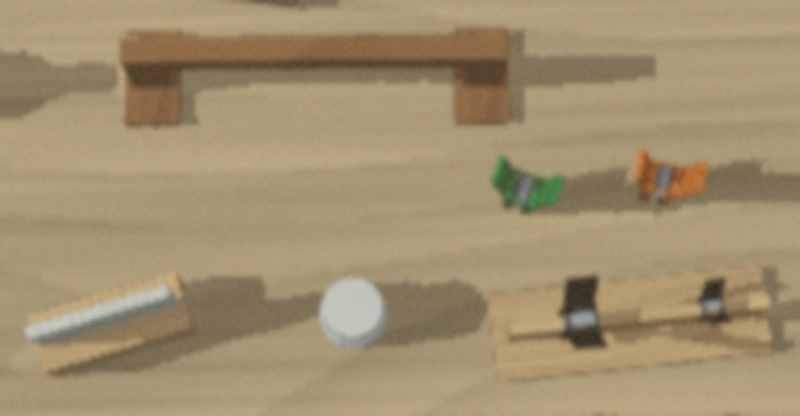

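View pics/cs.png

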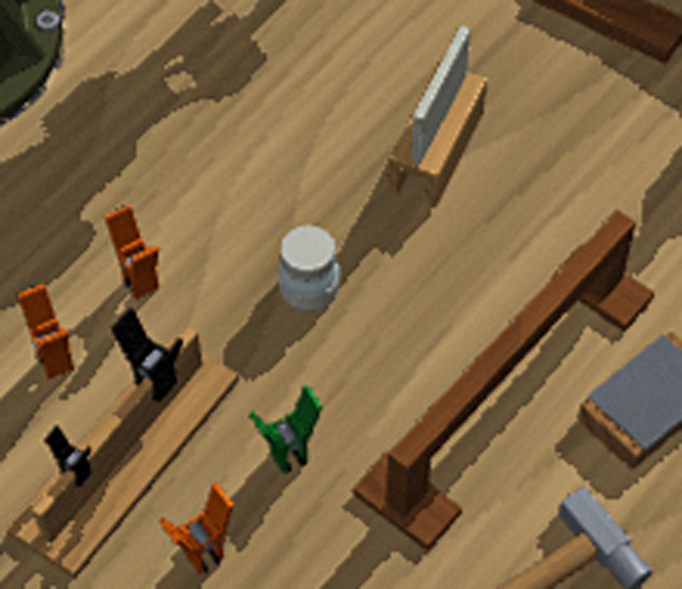

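Run:
```python
from h import *
np.set_printoptions(precision=1,suppress=True)
T=lambda u,v:(u/3.2+210-.3,v/3.2+180-.3)
S=lambda u,v:(u/3.1+200-.3,v/3.1+140-.3)
print("camtop",ray("top",0,0)[0],"cs",ray("scene",0,0)[0])
def seg(name,a,b,z,g,f):
    a=onz(g,*f(*a),z);b=onz(g,*f(*b),z);d=b-a
    print(name,g,a,b,"mid",(a+b)[:2]/2,"len",np.hypot(*d[:2]),"yaw of y-axis",np.degrees(np.arctan2(d[1],d[0])))
seg("rail top far edge",(124,38),(506,38),100,"top",T)
seg("rail top near",(124,65),(506,62),100,"top",T)
seg("rail top L",(392,457),(617,213),100,"scene",S)
seg("rail top R",(408,467),(634,222),100,"scene",S)
seg("card top",(27,332),(170,289),115,"top",T)
seg("card top",(416,115),(464,31),115,"scene",S)
seg("batten",(508,327),(768,300),66,"top",T)
seg("batten top",(40,527),(197,340),66,"scene",S)
for n,u in (("pinL",(582,321)),("pinS",(712,302))):
    print(n,onz("top",*T(*u),86+4))
for n,u in (("pinL",(151,362)),("pinS",(71,461))):
    print(n,onz("scene",*S(*u),86+4))
print("jar",onz("top",*T(352,306),65),onz("scene",*S(308,247),65))
```

```text
camtop [ 290.5   -4.4 1455.9] cs [1014.  -613.9 1305. ]
rail top far edge top [671.  176.6 100. ] [ 660.8 -118.5  100. ] mid [665.9  29. ] len 295.3199796168487 yaw of y-axis -91.9684727563751
rail top near top [649.4 176.8 100. ] [ 641.7 -117.7  100. ] mid [645.6  29.6] len 294.5281573154406 yaw of y-axis -91.49281618182484
rail top L scene [ 651.3 -116.3  100. ] [657.  180.6 100. ] mid [654.1  32.1] len 296.95035851957124 yaw of y-axis 88.90785676286988
rail top R scene [ 666.1 -115.4  100. ] [673.2 181.9 100. ] mid [669.6  33.3] len 297.3949392387916 yaw of y-axis 88.6389841154692
card top top [443.3 248.5 115. ] [472.1 141.8 115. ] mid [457.7 195.2] len 110.57477434348651 yaw of y-axis -74.9310723159729
card top scene [469.9 147.1 115. ] [445.5 247.8 115. ] mid [457.7 197.5] len 103.53935787329257 yaw of y-axis 103.61989800535692
batten top [ 440.9 -112.3   66. ] [ 455.3 -312.7   66. ] mid [ 448.1 -212.5] len 200.94098408296057 yaw of y-axis -85.89048609926779
batten top scene [ 467.6 -318.5   66. ] [ 450.5 -117.9   66. ] mid [ 459.1 -218.2] len 201.2879638982963 yaw of y-axis 94.87085596991854
pinL [ 441.1 -166.4   90. ]
pinS [ 452.3 -265.1   90. ]
pinL [ 446.5 -165.7   90. ]
pinS [ 457.9 -269.4   90. ]
jar [461.1   6.9  65. ] [462.4  10.   65. ]
```

```bash
cat >> h.py <<'E'
def wrap(a,m=np.pi): return (a+m/2)%m-m/2
def plan(xyz,yawdeg,n):
    """rows (tool axes) from the measured pose to xyz/yaw in n rows; jaw symmetric, so yaw mod pi handled by caller"""
    s=read_state();y=s["eef_rot"][2];p=s["eef_pos"];dy=(np.radians(yawdeg)-y+np.pi)%(2*np.pi)-np.pi
    D=(np.array(xyz)-p)/n;o=[]
    for k in range(n):
        a=y+dy*k/n
        o+=[round(D[0]*np.cos(a)+D[1]*np.sin(a),1),round(D[0]*np.sin(a)-D[1]*np.cos(a),1),round(-D[2],1),round(-dy/n,3)]
    print(s["clock"].__round__(2),p.round(1),"yaw",np.degrees(y).round(1),"F",s["wrist_force"].round(1),"gap",round(s["finger_gap"],1))
    for k in range(0,n,8): print(o[4*k:4*k+32])
E
python3 -c "
from h import *
plan([457.7,196,200],104.5,16)"
```

```text
0.1 [189.4 516.1 223.8] yaw 159.8 F [0.6 1.1 0.4] gap 94.1
[np.float64(-22.6), np.float64(-13.0), np.float64(1.5), np.float64(0.06), np.float64(-23.4), np.float64(-11.6), np.float64(1.5), np.float64(0.06), np.float64(-24.0), np.float64(-10.2), np.float64(1.5), np.float64(0.06), np.float64(-24.6), np.float64(-8.7), np.float64(1.5), np.float64(0.06), np.float64(-25.1), np.float64(-7.2), np.float64(1.5), np.float64(0.06), np.float64(-25.5), np.float64(-5.7), np.float64(1.5), np.float64(0.06), np.float64(-25.8), np.float64(-4.1), np.float64(1.5), np.float64(0.06), np.float64(-26.0), np.float64(-2.6), np.float64(1.5), np.float64(0.06)]
[np.float64(-26.1), np.float64(-1.0), np.float64(1.5), np.float64(0.06), np.float64(-26.1), np.float64(0.6), np.float64(1.5), np.float64(0.06), np.float64(-26.0), np.float64(2.1), np.float64(1.5), np.float64(0.06), np.float64(-25.8), np.float64(3.7), np.float64(1.5), np.float64(0.06), np.float64(-25.6), np.float64(5.3), np.float64(1.5), np.float64(0.06), np.float64(-25.2), np.float64(6.8), np.float64(1.5), np.float64(0.06), np.float64(-24.7), np.float64(8.3), np.float64(1.5), np.float64(0.06), np.float64(-24.2), np.float64(9.8), np.float64(1.5), np.float64(0.06)]
```

>>> drive_tool(motion=[-23,-13,1.5,0.06,-23,-12,1.5,0.06,-24,-10,1.5,0.06,-25,-9,1.5,0.06,-25,-7,1.5,0.06,-25.5,-6,1.5,0.06,-26,-4,1.5,0.06,-26,-3,1.5,0.06], jaw=0)

```text
clock: 0.77
eef_pos: [324.3, 349.5, 208.8]
eef_rot: [-3.136, 0.001, 2.297]
wrist_force: [1.0, 0.3, 1.0]
finger_gap: 93.9
```

>>> drive_tool(motion=[-26,-1,1.5,0.06,-26,0.6,1.5,0.06,-26,2,1.5,0.06,-26,4,1.5,0.06,-25.5,5,1.5,0.06,-25,7,1.5,0.06,-25,8,1.5,0.06,-24,10,1.5,0.06])

```text
clock: 1.43
eef_pos: [459.4, 177.1, 194.9]
eef_rot: [-3.134, 0.004, 1.792]
wrist_force: [0.4, -0.2, 0.4]
finger_gap: 93.8
```

```bash
sed -i 's/print(o\[4\*k:4\*k+32\])/print([float(v) for v in o[4*k:4*k+32]])/' h.py; python3 -c "
from h import *
plan([457.7,196,135],104.5,8)"
```

```text
1.43 [459.4 177.1 194.9] yaw 102.7 F [ 0.4 -0.2  0.4] gap 93.8
[2.3, 0.3, 7.5, -0.004, 2.3, 0.3, 7.5, -0.004, 2.3, 0.3, 7.5, -0.004, 2.3, 0.3, 7.5, -0.004, 2.3, 0.3, 7.5, -0.004, 2.3, 0.4, 7.5, -0.004, 2.3, 0.4, 7.5, -0.004, 2.3, 0.4, 7.5, -0.004]
```

>>> drive_tool(motion=[2.3,0.3,7.5,-0.004,2.3,0.3,7.5,-0.004,2.3,0.3,7.5,-0.004,2.3,0.3,7.5,-0.004,2.3,0.3,7.5,-0.004,2.3,0.3,7.5,-0.004,2.3,0.3,7.5,-0.004,0,0,0,0])

```text
clock: 2.1
eef_pos: [456.7, 193.4, 135.7]
eef_rot: [-3.13, 0.004, 1.821]
wrist_force: [0.1, 0.0, -0.5]
finger_gap: 94.0
```

```bash
python3 -c "
from h import *
plan([457.7,196,95],104.5,6)
a=cv2.resize(camera('top')[230:310,200:300],None,fx=4,fy=4,interpolation=2);b=cv2.resize(camera('scene')[120:220,290:390],None,fx=4,fy=4,interpolation=2)
c=np.zeros((400,800,3),np.uint8);c[:320,:400]=a;c[:,400:]=b
cv2.imwrite('pics/g1.png',c[:,:,::-1])"
```

```text
2.1 [456.7 193.4 135.7] yaw 104.3 F [ 0.1  0.  -0.5] gap 94.0
[0.4, 0.3, 6.8, -0.0, 0.4, 0.3, 6.8, -0.0, 0.4, 0.3, 6.8, -0.0, 0.4, 0.3, 6.8, -0.0, 0.4, 0.3, 6.8, -0.0, 0.4, 0.3, 6.8, -0.0]
```

View pics/g1.png

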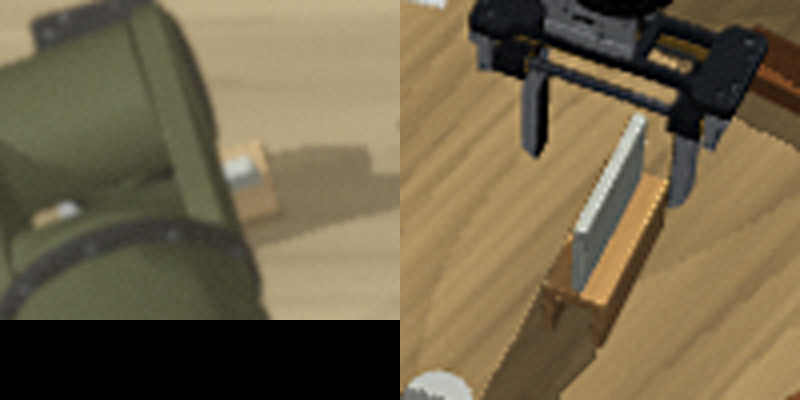

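The card (scene crop, top edge 642,118 to 578,232) is centred between the fingertips (537,157 and 680,203). I'll descend and grip it.

>>> drive_tool(motion=[0.4,0.2,8,0,0.4,0.2,8,0,0.4,0.2,8,0,0.4,0.2,8,0,0.4,0.2,8,0,0,0,0,0])

```text
clock: 2.7
eef_pos: [458.1, 195.2, 93.9]
eef_rot: [-3.134, 0.004, 1.82]
wrist_force: [0.1, 0.6, 0.2]
finger_gap: 94.2
```

>>> drive_tool(motion=[0,0,0,0,0,0,0,0,0,0,0,0,0,0,0,0,0,0,0,0,0,0,0,0,0,0,0,0,0,0,0,0], jaw=1, grip_force=30)

```text
clock: 3.37
eef_pos: [458.6, 195.2, 94.5]
eef_rot: [-3.135, 0.004, 1.819]
wrist_force: [0.1, -0.1, 1.1]
finger_gap: 44.4
```

```bash
python3 -c "
from h import *
print(read_state()['eef_rot'])
plan([457,196,230],104.5,6)"
```

```text
[-3.1354192   0.00416282  1.81949753]
3.37 [458.6 195.2  94.5] yaw 104.2 F [ 0.1 -0.1  1.1] gap 44.4
[0.2, -0.2, -22.6, -0.001, 0.2, -0.2, -22.6, -0.001, 0.2, -0.2, -22.6, -0.001, 0.2, -0.2, -22.6, -0.001, 0.2, -0.2, -22.6, -0.001, 0.2, -0.2, -22.6, -0.001]
```

Fingers close about 75 mm/s; keep closing, then lift.

>>> drive_tool(motion=[0,0,0,0,0,0,0,0,0,0,0,0,0,0,0,0,0,0,0,0,0,0,0,0,0,0,0,0,0,0,0,0])

```text
clock: 4.03
eef_pos: [458.6, 195.2, 94.7]
eef_rot: [-3.136, 0.004, 1.82]
wrist_force: [0.0, -0.3, 0.1]
finger_gap: 9.1
```

>>> drive_tool(motion=[0,0,-8,0,0,0,-20,0,0,0,-24,0,0,0,-24,0,0,0,-24,0,0,0,-20,0,0,0,-14,0,0,0,0,0])

```text
clock: 4.7
eef_pos: [457.6, 195.5, 236.6]
eef_rot: [-3.131, 0.004, 1.82]
wrist_force: [0.5, 1.1, -1.1]
finger_gap: 9.1
```

```bash
python3 -c "
from h import *
plan([657,34,232],88.6,16)"
```

```text
4.7 [457.6 195.5 236.6] yaw 104.3 F [ 0.5  1.1 -1.1] gap 9.1
[-12.9, 9.6, 0.3, 0.017, -12.7, 9.8, 0.3, 0.017, -12.5, 10.0, 0.3, 0.017, -12.3, 10.2, 0.3, 0.017, -12.2, 10.4, 0.3, 0.017, -12.0, 10.7, 0.3, 0.017, -11.8, 10.9, 0.3, 0.017, -11.6, 11.1, 0.3, 0.017]
[-11.4, 11.3, 0.3, 0.017, -11.2, 11.4, 0.3, 0.017, -11.0, 11.6, 0.3, 0.017, -10.8, 11.8, 0.3, 0.017, -10.6, 12.0, 0.3, 0.017, -10.4, 12.2, 0.3, 0.017, -10.2, 12.4, 0.3, 0.017, -10.0, 12.5, 0.3, 0.017]
```

>>> drive_tool(motion=[-13,9.6,0.3,0.017,-12.7,9.8,0.3,0.017,-12.5,10,0.3,0.017,-12.3,10.2,0.3,0.017,-12.2,10.4,0.3,0.017,-12,10.7,0.3,0.017,-11.8,10.9,0.3,0.017,-11.6,11,0.3,0.017])

```text
clock: 5.37
eef_pos: [560.1, 109.4, 228.7]
eef_rot: [-3.125, 0.006, 1.677]
wrist_force: [-0.3, 0.1, -1.3]
finger_gap: 8.8
```

>>> drive_tool(motion=[-11.4,11.3,0.3,0.017,-11.2,11.4,0.3,0.017,-11,11.6,0.3,0.017,-10.8,11.8,0.3,0.017,-10.6,12,0.3,0.017,-10.4,12.2,0.3,0.017,-10.2,12.4,0.3,0.017,-10,12.5,0.3,0.017])

```text
clock: 6.03
eef_pos: [663.3, 17.5, 213.0]
eef_rot: [-3.111, 0.009, 1.527]
wrist_force: [-0.3, 0.4, -3.4]
finger_gap: 9.0
```

```bash
python3 -c "
from h import *
plan([657,34,210],88.6,6)"
```

```text
6.03 [663.3  17.5 213. ] yaw 87.5 F [-0.3  0.4 -3.4] gap 9.0
[2.7, -1.2, 0.5, -0.003, 2.7, -1.2, 0.5, -0.003, 2.7, -1.1, 0.5, -0.003, 2.7, -1.1, 0.5, -0.003, 2.7, -1.1, 0.5, -0.003, 2.7, -1.1, 0.5, -0.003]
```

>>> drive_tool(motion=[2.7,-1.1,0.5,-0.003,2.7,-1.1,0.5,-0.003,2.7,-1.1,0.5,-0.003,2.7,-1.1,0.5,-0.003,2.7,-1.1,0.5,-0.003,2.7,-1.1,0.5,-0.003,0,0,0,0,0,0,0,0])

```text
clock: 6.7
eef_pos: [656.0, 33.6, 204.3]
eef_rot: [-3.104, 0.009, 1.545]
wrist_force: [-1.2, -0.2, -2.7]
finger_gap: 9.2
```

```bash
python3 -c "
from h import *
from scipy.spatial.transform import Rotation as R
s=read_state();print(R.from_euler('xyz',s['eef_rot']).as_matrix()[:,2],s['eef_rot'],s['qd'].round(3))
plan([657,34,210],88.6,6)
a=cv2.resize(camera('top')[150:250,230:380],None,fx=2.66,fy=2.66,interpolation=2);b=cv2.resize(camera('scene')[170:330,300:420],None,fx=3.33,fy=3.33,interpolation=2)
c=np.zeros((540,800,3),np.uint8);c[:a.shape[0],:a.shape[1]]=a;c[:b.shape[0],400:400+b.shape[1]]=b
cv2.imwrite('pics/g2.png',c[:,:,::-1])"
```

```text
[-0.03810339 -0.00787917 -0.99924274] [-3.10370018  0.00888326  1.54454075] [ 0.013 -0.008  0.009  0.002 -0.001  0.001]
6.7 [656.   33.6 204.3] yaw 88.5 F [-1.2 -0.2 -2.7] gap 9.2
[0.1, 0.2, -1.0, -0.0, 0.1, 0.2, -1.0, -0.0, 0.1, 0.2, -1.0, -0.0, 0.1, 0.2, -1.0, -0.0, 0.1, 0.2, -1.0, -0.0, 0.1, 0.2, -1.0, -0.0]
```

View pics/g2.png

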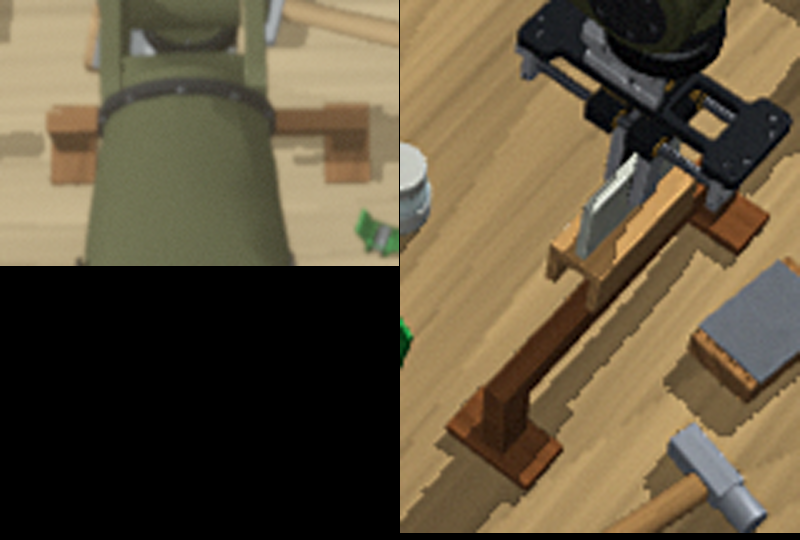

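```bash
python3 -c "
from h import *
from scipy.spatial.transform import Rotation as R
s=read_state();M=R.from_euler('xyz',s['eef_rot']).as_matrix();p=s['eef_pos']
# tool x ~ +y world, tool y ~ +x world, tool z down
def hp(x,y,z): return p+M@np.array([y,x,94.5-z])
for n,q,u in (('Lbot',(-23,-60,0),(345.9,253.5)),('Rbot',(23,-60,0),(358.3,262.5)),('cardtop front',(0,-55,115),(354.5,243.5-0)),('Rtop front',(23,-60,50),(359.5,253.5))):
    w=hp(*q);print(n,w.round(1),proj('scene',w).round(1),u,'on z:',onz('scene',*u,w[2]).round(1))
print('rail top corners front',[proj('scene',(x,-118,100)).round(1) for x in (646,666)], [proj('scene',(x,-118+295,100)).round(1) for x in (646,666)])
im=camera('scene')
for v in (268,275,280,285):
    print(v,[tuple(int(t) for t in im[v,u]) for u in range(322,362)])
"
```

```text
Lbot [627.9 -26.8 111.3] [341.4 254. ] (345.9, 253.5) on z: [635.6 -18.8 111.3]
Rbot [673.9 -28.  109.6] [356.2 265. ] (358.3, 262.5) on z: [673.7 -19.2 109.6]
cardtop front [655.4 -21.5 225.3] [354.6 233.4] (354.5, 243.5) on z: [671.1 -43.  225.3]
Rtop front [675.8 -27.6 159.5] [358.3 254.9] (359.5, 253.5) on z: [675.7 -22.9 159.5]
rail top corners front [array([324. , 286.4]), array([330.6, 291.1])] [array([394.5, 207.1]), array([400.8, 211.1])]
268 [(164, 137, 91), (157, 131, 85), (160, 134, 93), (156, 130, 87), (163, 135, 92), (178, 149, 101), (186, 158, 109), (187, 156, 104), (187, 155, 104), (180, 151, 103), (177, 148, 98), (175, 148, 97), (173, 144, 95), (174, 146, 98), (175, 144, 99), (174, 145, 96), (173, 146, 99), (170, 142, 95), (175, 148, 98), (145, 116, 76), (95, 63, 38), (66, 38, 17), (69, 40, 20), (72, 44, 20), (74, 45, 22), (76, 45, 24), (78, 48, 28), (78, 46, 29), (73, 44, 22), (76, 46, 23), (53, 31, 16), (39, 22, 9), (41, 24, 15), (27, 11, 4), (50, 32, 18), (166, 137, 91), (183, 152, 102), (191, 158, 105), (137, 112, 73), (102, 83, 58)]
275 [(174, 146, 97), (183, 15
[... 1087 characters left out ...]
92, 62), (113, 92, 65), (113, 95, 64), (107, 90, 62), (96, 77, 52), (166, 138, 90), (170, 144, 95)]
285 [(174, 146, 100), (176, 146, 99), (163, 135, 90), (145, 114, 76), (91, 62, 36), (70, 40, 17), (70, 39, 19), (75, 47, 26), (71, 41, 19), (75, 44, 24), (78, 47, 27), (78, 45, 21), (78, 48, 26), (78, 46, 23), (62, 38, 23), (48, 27, 16), (41, 26, 13), (37, 21, 9), (23, 8, 1), (120, 94, 60), (176, 145, 97), (186, 156, 108), (191, 161, 109), (117, 96, 66), (99, 82, 57), (103, 88, 57), (104, 86, 56), (107, 88, 58), (111, 90, 60), (111, 92, 61), (112, 92, 63), (108, 88, 58), (105, 86, 57), (97, 80, 52), (161, 133, 89), (179, 149, 99), (175, 147, 99), (166, 138, 94), (164, 137, 92), (162, 135, 93)]
```

```bash
python3 -c "
from h import *
for v,l,r in ((268,341.5,351.7),(275,334.8,345.8),(280,330.5,340.9),(285,325.8,336)):
    print(onz('scene',l-.5,v,100).round(1),onz('scene',r-.5,v,100).round(1))
im=camera('scene')
cv2.imwrite('pics/g3.png',cv2.resize(im[205:285,320:400],None,fx=7.5,fy=7.5,interpolation=0)[:,:,::-1])"
```

```text
[647.3 -53.1 100. ] [666.6 -37.6 100. ]
[646.4 -78.4 100. ] [667.1 -61.9 100. ]
[646.7 -95.6 100. ] [666.1 -80.  100. ]
[ 646.2 -113.2  100. ] [665.2 -98.  100. ]
```

View pics/g3.png

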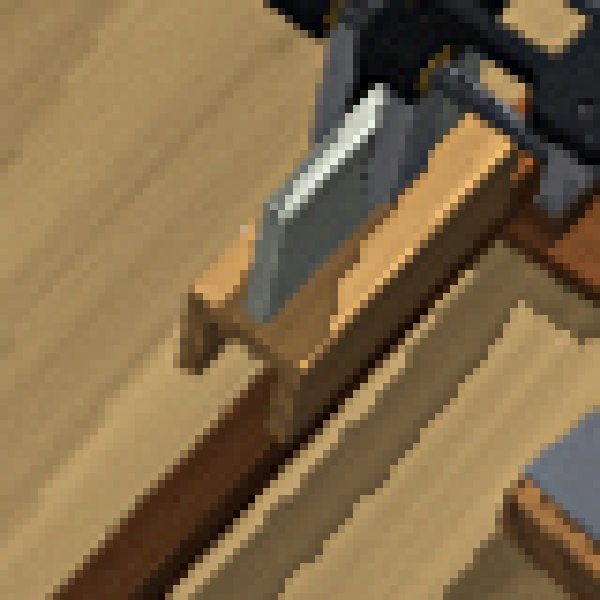

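```bash
cat >> h.py <<'E'
from scipy.spatial.transform import Rotation as Rot
def plan(xyz,yawdeg,n):
    s=read_state();M=Rot.from_euler('xyz',s["eef_rot"]).as_matrix();y=s["eef_rot"][2];p=s["eef_pos"]
    dy=(np.radians(yawdeg)-y+np.pi)%(2*np.pi)-np.pi;D=(np.array(xyz)-p)/n;o=[]
    for k in range(n): o+=[float(v) for v in (Rot.from_euler('z',dy*k/n).as_matrix()@M).T@D]+[-dy/n]
    print(round(s["clock"],2),p.round(1),"rot",np.degrees(s["eef_rot"]).round(1),"z",M[:,2].round(3),"F",s["wrist_force"].round(1),"gap",round(s["finger_gap"],1))
    for k in range(0,n,8): print([round(v,3 if i%4==3 else 1) for i,v in enumerate(o[4*k:4*k+32])])
E
python3 -c "
from h import *
plan([657.7,32,165],88.6,7)"
```

```text
6.9 [656.2  33.1 204.2] rot [-177.8    0.5   88.5] z [-0.038 -0.008 -0.999] F [ 0.1 -0.1 -2.9] gap 8.8
[-0.1, 0.4, 5.6, np.float64(-0.0), -0.1, 0.4, 5.6, np.float64(-0.0), -0.1, 0.4, 5.6, np.float64(-0.0), -0.1, 0.4, 5.6, np.float64(-0.0), -0.1, 0.4, 5.6, np.float64(-0.0), -0.1, 0.4, 5.6, np.float64(-0.0), -0.1, 0.4, 5.6, np.float64(-0.0)]
```

>>> drive_tool(motion=[0,0.5,5,0,0,0.5,5,0,0,0.5,5,0,0,0.5,5,0,0,0.5,5,0,0,0.5,5,0,0,0,0,0])

```text
clock: 7.48
eef_pos: [660.2, 32.2, 192.4]
eef_rot: [-3.122, 0.009, 1.543]
wrist_force: [-0.7, -0.2, -2.6]
finger_gap: 9.0
```

```bash
python3 -c "
from h import *
plan([657.7,32,157],88.6,5)"
```

```text
7.48 [660.2  32.2 192.4] rot [-178.9    0.5   88.4] z [-0.019 -0.008 -1.   ] F [-0.7 -0.2 -2.6] gap 9.0
[0.0, -0.4, 7.1, np.float64(-0.001), 0.0, -0.4, 7.1, np.float64(-0.001), 0.0, -0.4, 7.1, np.float64(-0.001), 0.0, -0.4, 7.1, np.float64(-0.001), 0.0, -0.4, 7.1, np.float64(-0.001)]
```

>>> drive_tool(motion=[0,-2,0,0,0,-2,0,0,0,0,0,0])

```text
clock: 7.73
eef_pos: [656.5, 32.1, 192.0]
eef_rot: [-3.125, 0.009, 1.543]
wrist_force: [2.8, 0.8, -0.2]
finger_gap: 8.9
```

>>> drive_tool(motion=[0,0,7,0,0,0,7,0,0,0,7,0,0,0,0,0])

```text
clock: 8.07
eef_pos: [656.4, 31.8, 167.7]
eef_rot: [-3.125, 0.009, 1.543]
wrist_force: [5.2, 0.3, -4.4]
finger_gap: 8.6
```

>>> drive_tool(motion=[0,1.5,2,0,0,0.5,5,0,0,0.3,5,0,0,0,0,0])

```text
clock: 8.4
eef_pos: [658.1, 31.6, 153.7]
eef_rot: [-3.122, 0.009, 1.543]
wrist_force: [-1.1, 0.1, 6.3]
finger_gap: 8.5
```

>>> drive_tool(motion=[0,0,0,0,0,0,0,0,0,0,0,0,0,0,0,0,0,0,0,0,0,0,0,0], jaw=0.4)

```text
clock: 8.9
eef_pos: [657.4, 31.6, 151.9]
eef_rot: [-3.12, 0.009, 1.543]
wrist_force: [0.1, 0.4, 0.6]
finger_gap: 45.4
```

>>> drive_tool(motion=[0,0,-10,0,0,0,-25,0,0,0,-30,0,0,0,-30,0,0,0,-20,0,0,0,0,0])

```text
clock: 9.4
eef_pos: [659.1, 32.6, 273.8]
eef_rot: [-3.117, 0.009, 1.542]
wrist_force: [0.5, 0.4, 0.5]
finger_gap: 56.0
```

```bash
python3 -c "
from h import *
plan([445,-166,240],94.7,16)"
```

```text
9.4 [659.1  32.6 273.8] rot [-178.6    0.5   88.4] z [-0.025 -0.008 -1.   ] F [0.5 0.4 0.5] gap 56.0
[-12.8, -13.0, 2.5, np.float64(-0.007), -12.7, -13.1, 2.5, np.float64(-0.007), -12.6, -13.1, 2.5, np.float64(-0.007), -12.5, -13.2, 2.5, np.float64(-0.007), -12.4, -13.3, 2.5, np.float64(-0.007), -12.3, -13.4, 2.5, np.float64(-0.007), -12.2, -13.5, 2.6, np.float64(-0.007), -12.1, -13.6, 2.6, np.float64(-0.007)]
[-12.0, -13.7, 2.6, np.float64(-0.007), -11.9, -13.7, 2.6, np.float64(-0.007), -11.8, -13.8, 2.6, np.float64(-0.007), -11.7, -13.9, 2.6, np.float64(-0.007), -11.6, -14.0, 2.6, np.float64(-0.007), -11.5, -14.1, 2.6, np.float64(-0.007), -11.5, -14.1, 2.6, np.float64(-0.007), -11.4, -14.2, 2.6, np.float64(-0.007)]
```

>>> drive_tool(motion=[-12.8,-13,1.5,-0.007,-12.7,-13,1.5,-0.007,-12.6,-13,1.5,-0.007,-12.5,-13,1.5,-0.007,-12.4,-13,1.5,-0.007,-12.3,-13.4,1.5,-0.007,-12.2,-13.5,1.5,-0.007,-12,-13.6,1.5,-0.007], jaw=0)

```text
clock: 10.07
eef_pos: [548.7, -68.1, 262.8]
eef_rot: [-3.117, 0.007, 1.605]
wrist_force: [0.9, 0.0, 0.9]
finger_gap: 93.9
```

>>> drive_tool(motion=[-12,-13.7,1.5,-0.007,-12,-13.7,1.5,-0.007,-11.8,-13.8,1.5,-0.007,-11.7,-13.9,1.5,-0.007,-11.6,-14,1.5,-0.007,-10,-14,1.5,-0.007,-8,-14,1.5,-0.007,0,0,0,0])

```text
clock: 10.73
eef_pos: [447.0, -155.0, 251.4]
eef_rot: [-3.113, 0.004, 1.655]
wrist_force: [1.0, 0.6, -0.2]
finger_gap: 94.1
```

```bash
python3 -c "
from h import *
plan([445,-166,170],94.7,8)
A=camera('top');B=camera('scene')
a=cv2.resize(A[160:240,260:380],None,fx=3.3,fy=3.3,interpolation=2);b=cv2.resize(B[180:330,200:420],None,fx=3.6,fy=3.6,interpolation=2)
c=np.zeros((600,800,3),np.uint8);c[:540,:792]=b;c[336:,404:800]=a
cv2.imwrite('pics/B4.png',B[:,:,::-1]);cv2.imwrite('pics/A4.png',A[:,:,::-1])
cv2.imwrite('pics/g4.png',c[:,:,::-1])"
```

```text
10.73 [ 447.  -155.   251.4] rot [-178.3    0.2   94.8] z [-0.029 -0.007 -1.   ] F [ 1.   0.6 -0.2] gap 94.1
[-1.3, -0.1, 10.2, np.float64(0.0), -1.3, -0.1, 10.2, np.float64(0.0), -1.3, -0.1, 10.2, np.float64(0.0), -1.3, -0.1, 10.2, np.float64(0.0), -1.3, -0.1, 10.2, np.float64(0.0), -1.3, -0.1, 10.2, np.float64(0.0), -1.3, -0.1, 10.2, np.float64(0.0), -1.3, -0.1, 10.2, np.float64(0.0)]
```

View pics/g4.png

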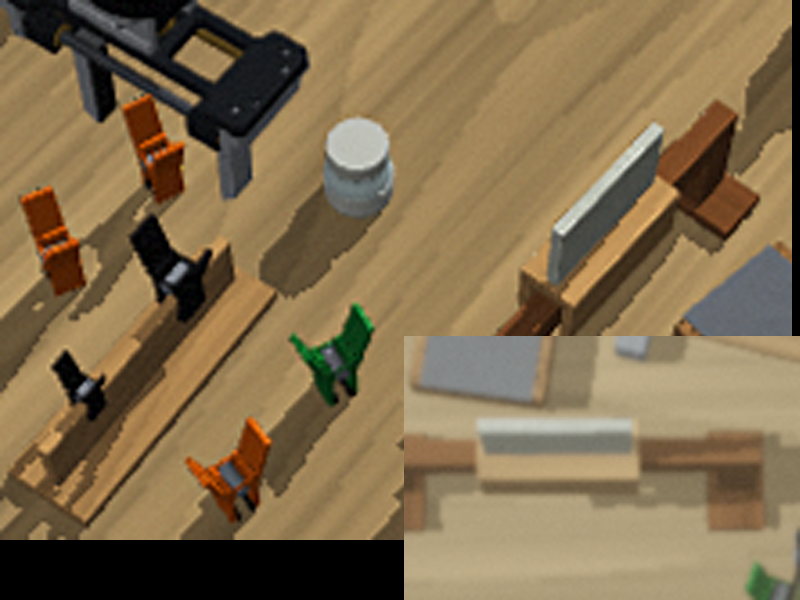

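Run:
```python
from h import *
s=read_state();M=Rot.from_euler('xyz',s["eef_rot"]).as_matrix();p=s["eef_pos"]
print("tips pred",[proj("scene",p+M@np.array([0,d,19])).round(1) for d in(-53,0,53)],"seen L(227.5,212.5) R(264.5,233.5)")
I=lambda u,v:((u-404)/3.3+260-.3,(v-336)/3.3+160-.3)
S=lambda u,v:(u/3.6+200-.3,v/3.6+180-.3)
for a,b,g,f in (((478,424),(632,424),"top",I),((558,224),(659,128),"scene",S)):
    a=onz(g,*f(*a),177);b=onz(g,*f(*b),177);print(g,a.round(1),b.round(1),((a+b)/2).round(1),np.hypot(*(b-a)[:2]))
print("pin",onz("scene",*S(178,275),91).round(1))
# black masks for large clip
for n,(v0,v1,u0,u1) in {"top":(262,300,380,405),"scene":(235,275,232,262)}.items():
    im=cv2.imread({"top":"pics/top0.png","scene":"pics/scene0.png"}[n])[v0:v1,u0:u1]
    m=(im.max(2)<60).astype(np.uint8);k,l,st,c=cv2.connectedComponentsWithStats(m)
    for i in range(1,k):
        if st[i,4]>15:
            ys,xs=np.where(l==i);print(n,st[i]+[u0,v0,0,0,0],c[i]+[u0,v0]);r=cv2.minAreaRect(np.c_[xs,ys].astype(np.float32));print((cv2.boxPoints(r)+[u0,v0]).round(1).tolist())
```

```text
tips pred [array([227.7, 210.5]), array([246.2, 221.7]), array([265.1, 233.1])] seen L(227.5,212.5) R(264.5,233.5)
top [659.2  87.4 177. ] [655.5 -21.6 177. ] [657.4  32.9 177. ] 109.09654240655102
scene [653.5 -13.7 177. ] [661.2  89.  177. ] [657.3  37.7 177. ] 103.01520496600536
pin [ 447.6 -164.1   91. ]
scene [236 240  26  35 310] [247.40967742 255.39677419]
[[234.4, 242.2], [253.3, 235.9], [264.1, 268.3], [245.2, 274.6]]
```

Holder is seated on the rail (card level, legs down astride; inset card edge 478–632, 424). Going down to the clip.

>>> drive_tool(motion=[-1.5,-0.2,14,0,-1.5,-0.2,14,0,-1.5,-0.2,14,0,-1.5,-0.2,14,0,-1.5,-0.2,14,0,-1.5,-0.2,14,0,-1.5,-0.2,14,0,0,0,0,0])

```text
clock: 11.5
eef_pos: [451.0, -161.2, 149.5]
eef_rot: [-3.117, 0.004, 1.658]
wrist_force: [0.1, -0.5, -0.2]
finger_gap: 93.9
```

```bash
python3 -c "
from h import *
plan([444.5,-165.7,113.5],94.7,4)
a=cv2.resize(camera('top')[250:310,360:460],None,fx=4,fy=4,interpolation=2);b=cv2.resize(camera('scene')[190:290,200:300],None,fx=4,fy=4,interpolation=2)
c=np.zeros((400,800,3),np.uint8);c[:240,:400]=a;c[:,400:]=b
cv2.imwrite('pics/g5.png',c[:,:,::-1])"
```

```text
11.5 [ 451.  -161.2  149.5] rot [-178.6    0.3   95. ] z [-0.025 -0.007 -1.   ] F [ 0.1 -0.5 -0.2] gap 93.9
[-0.9, -1.5, 9.1, np.float64(0.001), -0.9, -1.5, 9.1, np.float64(0.001), -0.9, -1.5, 9.1, np.float64(0.001), -0.9, -1.5, 9.1, np.float64(0.001)]
```

View pics/g5.png

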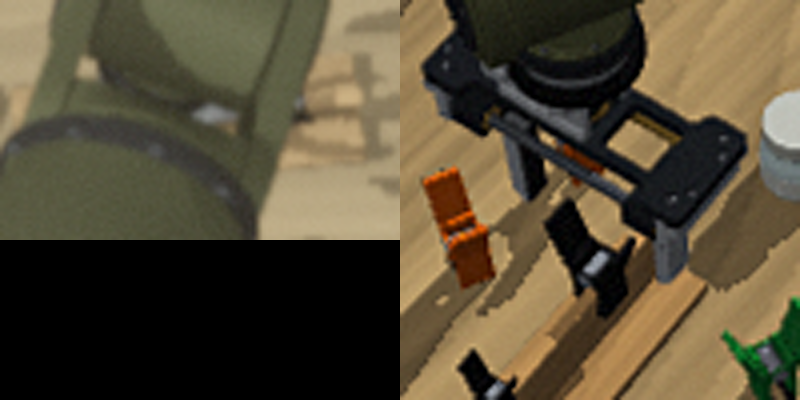

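>>> drive_tool(motion=[-0.7,-2,9,0,-0.7,-2,9,0,-0.7,-2,9,0,-0.7,-1.5,9,0,0,0,0,0])

```text
clock: 12.02
eef_pos: [444.8, -165.3, 115.3]
eef_rot: [-3.123, 0.008, 1.659]
wrist_force: [0.6, 0.4, -0.4]
finger_gap: 94.0
```

```bash
python3 -c "
from h import *
plan([444.5,-165,113.5],94.7,2)"
```

```text
12.02 [ 444.8 -165.3  115.3] rot [-178.9    0.5   95.1] z [-0.018 -0.01  -1.   ] F [ 0.6  0.4 -0.4] gap 94.0
[0.2, -0.1, 0.9, np.float64(0.003), 0.2, -0.1, 0.9, np.float64(0.003)]
```

>>> drive_tool(motion=[0,0,1.5,0,0,0,0,0,0,0,0,0,0,0,0,0,0,0,0,0,0,0,0,0,0,0,0,0,0,0,0,0], jaw=1, grip_force=3)

```text
clock: 12.68
eef_pos: [445.0, -165.6, 114.3]
eef_rot: [-3.124, 0.008, 1.659]
wrist_force: [-1.1, 0.2, -0.7]
finger_gap: 53.2
```

>>> drive_tool(motion=[0,0,0,0,0,0,0,0,0,0,0,0])

```text
clock: 12.93
eef_pos: [444.9, -165.6, 114.3]
eef_rot: [-3.124, 0.008, 1.659]
wrist_force: [0.0, 0.4, -0.5]
finger_gap: 53.6
```

>>> drive_tool(motion=[0,0,0,0,0,0,0,0,0,0,0,0,0,0,0,0,0,0,0,0,0,0,0,0,0,0,0,0,0,0,0,0], grip_force=22)

```text
clock: 13.6
eef_pos: [445.1, -165.6, 114.3]
eef_rot: [-3.124, 0.008, 1.659]
wrist_force: [-0.0, 1.0, 0.1]
finger_gap: 27.4
```

```bash
python3 -c "
from h import *
plan([444.5,-165,113.5],94.7,2)
b=cv2.resize(camera('scene')[190:290,200:300],None,fx=5,fy=5,interpolation=2)
cv2.imwrite('pics/g6.png',b[:,:,::-1])"
```

```text
13.6 [ 445.1 -165.6  114.3] rot [-179.     0.5   95. ] z [-0.017 -0.01  -1.   ] F [-0.   1.   0.1] gap 27.4
[0.3, -0.3, 0.4, np.float64(0.003), 0.3, -0.3, 0.4, np.float64(0.003)]
```

View pics/g6.png

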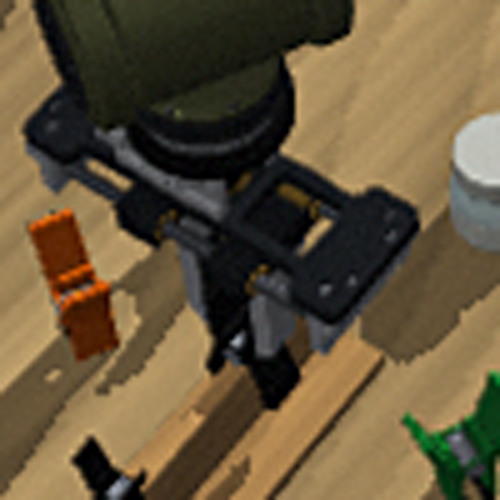

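>>> drive_tool(motion=[0,0,-6,0,0,0,-12,0,0,0,-20,0,0,0,-25,0,0,0,-30,0,0,0,-30,0,0,0,-30,0,0,0,0,0])

```text
clock: 14.32
eef_pos: [446.5, -163.4, 276.0]
eef_rot: [-3.121, 0.007, 1.659]
wrist_force: [-0.2, 0.6, 0.7]
finger_gap: 27.5
```

```bash
python3 -c "
from h import *
plan([656,34,275],88.2,18)"
```

```text
14.32 [ 446.5 -163.4  276. ] rot [-178.8    0.4   95. ] z [-0.02  -0.008 -1.   ] F [-0.2  0.6  0.7] gap 27.5
[9.9, 12.6, -0.3, np.float64(0.007), 10.0, 12.5, -0.3, np.float64(0.007), 10.1, 12.4, -0.3, np.float64(0.007), 10.1, 12.4, -0.3, np.float64(0.007), 10.2, 12.3, -0.3, np.float64(0.007), 10.3, 12.2, -0.3, np.float64(0.007), 10.4, 12.2, -0.3, np.float64(0.007), 10.5, 12.1, -0.3, np.float64(0.007)]
[10.6, 12.0, -0.3, np.float64(0.007), 10.6, 11.9, -0.3, np.float64(0.007), 10.7, 11.9, -0.3, np.float64(0.007), 10.8, 11.8, -0.3, np.float64(0.007), 10.9, 11.7, -0.3, np.float64(0.007), 10.9, 11.7, -0.3, np.float64(0.007), 11.0, 11.6, -0.3, np.float64(0.007), 11.1, 11.5, -0.3, np.float64(0.007)]
[11.2, 11.4, -0.3, np.float64(0.007), 11.3, 11.4, -0.3, np.float64(0.007)]
```

>>> drive_tool(motion=[10,12.6,-1,0.007,10,12.5,-1,0.007,10,12.4,-1,0.007,10,12.4,-1,0.007,10,12.3,-1,0.007,10.3,12.2,-1,0.007,10.4,12.2,-1,0.007,10.5,12,-1,0.007])

```text
clock: 14.98
eef_pos: [542.0, -73.9, 284.5]
eef_rot: [-3.126, 0.01, 1.597]
wrist_force: [-0.5, -0.1, 0.4]
finger_gap: 27.3
```

>>> drive_tool(motion=[10.6,12,-1,0.007,10.6,12,-1,0.007,10.7,12,-1,0.007,10.8,12,-1,0.007,11,12,-1,0.007,8,8,-1,0.007,4,4,-1,0.007,0,0,0,0])

```text
clock: 15.65
eef_pos: [617.2, -1.7, 287.0]
eef_rot: [-3.122, 0.01, 1.547]
wrist_force: [-0.3, -0.7, 0.2]
finger_gap: 27.5
```

```bash
python3 -c "
from h import *
plan([657,34,260],88.2,6)"
```

```text
15.65 [617.2  -1.7 287. ] rot [-178.9    0.6   88.6] z [-0.02 -0.01 -1.  ] F [-0.3 -0.7  0.2] gap 27.5
[6.2, 6.6, 4.3, np.float64(0.001), 6.2, 6.6, 4.3, np.float64(0.001), 6.2, 6.6, 4.3, np.float64(0.001), 6.2, 6.6, 4.3, np.float64(0.001), 6.2, 6.6, 4.3, np.float64(0.001), 6.2, 6.5, 4.3, np.float64(0.001)]
```

>>> drive_tool(motion=[6.5,6.8,2,0,6.5,6.8,2,0,6.5,6.8,2,0,6,6.5,2,0,6,6.5,2,0,4,6,2,0,0,0,0,0])

```text
clock: 16.23
eef_pos: [660.3, 35.0, 271.8]
eef_rot: [-3.121, 0.011, 1.546]
wrist_force: [-0.1, 0.0, -0.8]
finger_gap: 27.6
```

```bash
python3 -c "
from h import *
plan([657.2,34,255],88.2,4)"
```

```text
16.23 [660.3  35.  271.8] rot [-178.8    0.6   88.6] z [-0.021 -0.01  -1.   ] F [-0.1  0.  -0.8] gap 27.6
[-0.2, -0.7, 4.2, np.float64(0.002), -0.2, -0.7, 4.2, np.float64(0.002), -0.2, -0.7, 4.2, np.float64(0.002), -0.2, -0.7, 4.2, np.float64(0.002)]
```

>>> drive_tool(motion=[-0.3,-1,5,0,-0.3,-1,5,0,-0.3,-1,5,0,0,0,0,0])

```text
clock: 16.57
eef_pos: [656.5, 33.8, 254.7]
eef_rot: [-3.12, 0.011, 1.546]
wrist_force: [0.2, -0.4, -0.5]
finger_gap: 27.3
```

```bash
python3 -c "
from h import *
plan([657.2,34,225],88.2,4)
b=cv2.resize(camera('scene')[170:270,320:420],None,fx=6,fy=6,interpolation=2)
cv2.imwrite('pics/g7.png',b[:,:,::-1])
for x in (-13,13,0):
  print(x,proj('scene',read_state()['eef_pos']+[x,-12,-65]).round(1))
print([proj('scene',(657.2+x,34-55,177)).round(1) for x in (-4.5,4.5)])"
```

```text
16.57 [656.5  33.8 254.7] rot [-178.7    0.6   88.6] z [-0.022 -0.01  -1.   ] F [ 0.2 -0.4 -0.5] gap 27.3
[0.1, 0.3, 7.4, np.float64(0.002), 0.1, 0.3, 7.4, np.float64(0.002), 0.1, 0.3, 7.4, np.float64(0.002), 0.1, 0.3, 7.4, np.float64(0.002)]
-13 [360.7 226.7]
13 [369.7 232.5]
0 [365.2 229.6]
[array([352.5, 243.8]), array([355.6, 245.9])]
```

View pics/g7.png

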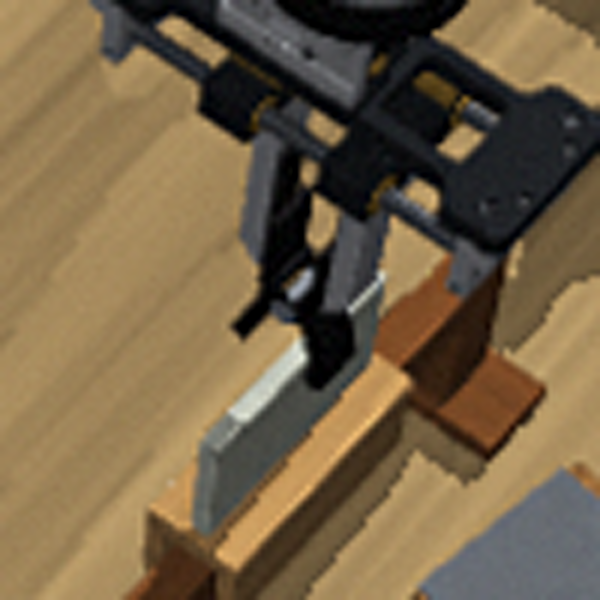

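```bash
python3 -c "
from h import *
b=camera('scene');h=cv2.cvtColor(b,cv2.COLOR_RGB2HSV)
m=((h[...,1]<50)&(h[...,2]>165));m[:215]=0;m[:,:345]=0;m[250:]=0;m[:,395:]=0
k,l,st,c=cv2.connectedComponentsWithStats(m.astype(np.uint8))
for i in range(1,k):
  if st[i,4]>8:
    ys,xs=np.where(l==i);P=np.array([onz('scene',x,y,177)[:2] for x,y in zip(xs,ys)])
    print(st[i],c[i].round(1),P.mean(0).round(1),P.min(0).round(1),P.max(0).round(1),'x at each y fit',np.polyfit(P[:,1],P[:,0],1).round(3))
d=(b.max(2)<45);
for v in range(218,237): 
  u=np.where(d[v,350:390])[0]+350;print(v,u.tolist())
A=camera('top');print('topdone')
"
```

```text
[357 227  14  13  55] [364.  233.7] [657.1  18.3] [652.9  -3.9] [662.   40.9] x at each y fit [4.20000e-02 6.56362e+02]
218 [364, 365, 366, 367, 371, 372, 373]
219 [363, 364, 365, 366, 367, 371, 372, 373]
220 [362, 363, 364, 368, 369, 370, 371, 372, 373]
221 [361, 362, 363, 364, 368, 369, 370, 371, 372, 373]
222 [361, 362, 363, 369, 370, 371, 372, 373, 374, 375, 376, 377]
223 [360, 361, 362, 369, 370, 371, 372, 373, 374, 375, 376, 377, 378]
224 [359, 360, 361, 371, 372, 373, 374, 375, 376, 377, 378]
225 [360, 371, 372, 373, 374, 375, 376, 377, 378]
226 [371, 372, 373, 374, 375, 376, 377, 378]
227 [371, 372, 373, 374, 375, 376, 377, 378, 379]
228 [372, 373, 374, 375, 376, 377, 378]
229 [372, 373, 374, 375, 376, 377, 378, 389]
230 [372, 373, 374, 375, 376, 377, 388, 389]
231 [371, 372, 373, 374, 375, 376, 388, 389]
232 [371, 372, 373, 374, 375, 389]
233 [371, 372, 373, 374]
234 [372, 373]
235 []
236 []
topdone
```

```bash
python3 -c "
from h import *
for u in ((359.5,225),(372.5,234.3)):
  for z in (187,190): print(u,onz('scene',*u,z).round(1))
plan([657.2,36,225],88.2,4)
"
```

```text
(359.5, 225) [637.6  25.6 187. ]
(359.5, 225) [638.6  23.9 190. ]
(372.5, 234.3) [676.6  23.8 187. ]
(372.5, 234.3) [677.5  22.1 190. ]
16.72 [657.1  33.9 256.3] rot [-178.9    0.6   88.6] z [-0.02 -0.01 -1.  ] F [ 0.   0.9 -1.1] gap 27.6
[0.6, 0.2, 7.8, np.float64(0.002), 0.6, 0.2, 7.8, np.float64(0.002), 0.6, 0.2, 7.8, np.float64(0.002), 0.6, 0.2, 7.8, np.float64(0.002)]
```

>>> drive_tool(motion=[0.6,0.3,7.5,0,0.6,0.3,7.5,0,0.6,0.3,7.5,0,0,0,0,0])

```text
clock: 17.05
eef_pos: [657.7, 35.4, 232.4]
eef_rot: [-3.123, 0.011, 1.546]
wrist_force: [-1.0, -0.2, 0.3]
finger_gap: 27.2
```

```bash
python3 -c "
from h import *
plan([657.5,36,219],88.2,3)
"
```

```text
17.05 [657.7  35.4 232.4] rot [-179.     0.6   88.6] z [-0.018 -0.01  -1.   ] F [-1.  -0.2  0.3] gap 27.2
[0.3, 0.0, 4.5, np.float64(0.002), 0.3, 0.0, 4.5, np.float64(0.002), 0.3, 0.0, 4.5, np.float64(0.002)]
```

>>> drive_tool(motion=[0.3,0,4.5,0,0.3,0,4.5,0,0,0,4,0,0,0,0,0,0,0,0,0,0,0,0,0])

```text
clock: 17.55
eef_pos: [657.3, 36.0, 217.1]
eef_rot: [-3.122, 0.011, 1.546]
wrist_force: [0.3, -0.5, -0.5]
finger_gap: 27.5
```

```bash
python3 -c "
from h import *
plan([657.5,36,219],88.2,3)
B=camera('scene')
b=cv2.resize(B[170:270,320:420],None,fx=6,fy=6,interpolation=2)
cv2.imwrite('pics/g8.png',b[:,:,::-1])"
```

```text
17.55 [657.3  36.  217.1] rot [-178.9    0.6   88.6] z [-0.02 -0.01 -1.  ] F [ 0.3 -0.5 -0.5] gap 27.5
[0.0, 0.1, -0.6, np.float64(0.002), 0.0, 0.1, -0.6, np.float64(0.002), 0.0, 0.1, -0.6, np.float64(0.002)]
```

View pics/g8.png

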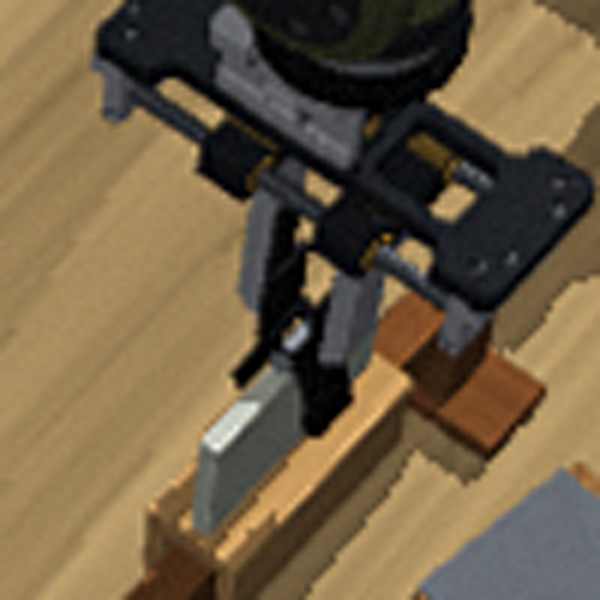

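The clip is astride the card (jaws at about 240,380 and 320,425, with the card between them). Contact force is near zero, so I'm handing in.

```bash
python3 -c "
from cell import *
print(sign_off())"
```

```text
the job is handed in; nothing more can be done
None
```

I set the holder astride the rail, seated, and let go of it. I then squeezed open the larger black clip, lifted it off its batten, and handed in with it held open over the middle of the card's top edge. Sign-off reported no verdict.

**Last checks, at 17.6 s:**
- **Clip opening:** the finger gap is 27.5 mm at about 22 N, which is fully squeezed.
- **Contact:** the wrist force is about 0.5 N, so the clip is not pressing on the card.
- **Clip position:** by calculation the jaw tips are about 25 mm below the card's top edge. The last picture shows a jaw on each side of the card.
- **Holder:** the pictures after release show it down on the rail, with its whole length on the bar.

**Where readings disagreed:**
- The two cameras differed by about 5 mm along the rail for the card's middle (32.9 against 37.7 mm), so I centred the clip at 36 mm.
- The tool hung about 1 to 2° off vertical throughout.
- The other bench items were not re-measured at the end; I saw nothing displaced in the views I had.

I viewed 12 pictures, two past the budget of 10.

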